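# Clamp the salve tin under the toggle clamp

### The job

The warm salve in the tin on the plywood jig must set with its lid held down. With the fingertips, push that tin along the plywood until it is fully home in the wooden V-stop; then push the red handle of the toggle clamp over and down until it snaps past centre and locks the rubber foot on the lid. Only push: do not lift or tip the tin, leave the spare tin, the vial, the marker and the matchbox where they are, and finish clear of everything.

Things in the scene. Friction and masses are not known exactly. Their poses are not given: they have to be found in the camera images.
- jig: fixed clamping jig: plywood plate 325 x 130 x 12 mm with a steel toggle clamp and a wooden V-stop. Origin: on the table under the arm's pivot. x runs along the plate from the clamp to the free end, where the tin stands (plate x = -85 to +240 mm); z up; the clamp moves in the plane y = 0. Open, the arm stands over x = -15 to 70 mm, 200 mm high; from x = 90 mm on nothing is above the plate
- nest (a point): middle of the tin when fully home, touching both strips of the V-stop (jig x = 105 mm, 26 mm above the table, under the foot of the closed clamp). The strips are 24 mm high, open towards the jig's +x at 90 degrees and lie between jig x = 55 and 110 mm
- tin_mid (a point): middle of the loose aluminium salve tin standing on the plywood (diameter 59 mm, 28 mm high, about 100 g; its underside is 12 mm above the table, this point 26 mm). It slides freely on the plate and starts 55 to 92 mm from the nest, towards the free end
- clamp_handle (a joint): angle of the red handle: 0 to 0.1 at the start (open, standing up, arm raised); grows as it is thrown over, away from the tin (to the jig's -x) and down; links in line (centre) at 1.10, stop at 1.20 (locked, nearly level). Before the foot meets the lid it moves with under 2 N; from 0.9 to centre the foot's spring resists with up to about 6 N at the grip; past centre it snaps to the stop and stays
- handle_pivot (a point): axis of the handle (along the jig's y): jig x = -40 mm, 26 mm above the table
- grip_mark (a point): centre of the red grip's pushing face (faces the tin when open, up when locked), 23 mm from the grip's end; grip 98 mm long, 27 wide (jig y), 17 thick. It is 127 mm from the pivot axis; the line from the pivot to it stands 97 degrees from jig x (turning up through z) at handle 0, 165 degrees at 1.20 (there 58 mm above the table). The face's normal stands at 26 degrees at 0, 95 degrees at 1.20
- spare_tin: second salve tin of the same kind, standing on the table beyond the jig; origin at the centre of its underside; to be left alone
- vial: sample vial with red cap, 26 mm diameter, 67 mm high, on the table beyond the jig; origin at the centre of its underside; to be left alone
- pen: black and white marker, 132 mm long, 15 mm thick, lying on the table on the robot's side of the jig; origin at its middle, underside; to be left alone
- matches: matchbox 36 x 53 x 15 mm on the table on the robot's side of the jig; origin at the centre of its underside; to be left alone
- clamp_foot: black rubber foot, 25 mm across, on a spring spindle under the tip of the clamp's arm; it comes down on the lid's middle and presses it with about 13 N when the clamp is locked (origin: on the arm's pivot, 72 mm above the table)
- tin: the same tin; origin at the centre of its underside

How it is judged:
By the outcome, as a careful person would: the job done as asked, in the order asked, and still so for the second after the job is handed in, with the robot touching nothing.
It also fails if it takes over 48 s, if anything falls off the work surface, if the arm or the gripper's body presses on something with over 40 N, if the wrist force passes 120 N, or if a joint passes its speed limit or range.

### The arm

A 6-joint arm with a two-finger parallel gripper is mounted at the origin on a cart in front of the work surface, level with it; the furniture and walls round the work are solid. World frame = base frame: x ahead of the robot, y to its left, z up, the work surface at z = 0. Lengths are in mm, angles in rad, forces in N, time in s.
With the tool pointing down it reaches from about 350 to 775 mm from the base axis. Payload 7.3 kg.
Tool frame: the origin (TCP) lies on the centre line of the jaws, within the pads' length; the fingertips stand 17 mm ahead of it and the grasp point (between the pads) lies 2 mm behind it; z points along the fingers, y is the line along which they close (so a half turn about z gives the same grasp; the last joint's range is limited). The gripper opens to 92 mm and grips with 3 to 60 N. Pads are 19 mm wide; open, the fingers measure 130 mm over their backs; the gripper's body (75 mm by 190 mm) begins 47 mm behind the grasp point.
Start: joints at [-1.396, 0.342, 1.524, -0, 1.275, -0.146], TCP at [165.568, -498.227, 243.741] pointing down, gripper open.
Joint ranges: [-2.53, 2.53], [-0.77, 2.02], [0.04, 2.7], [-1, 4.14], [0.28, 2.66], [-3.11, 3.11]. Speed limits (rad/s): [2.57, 2.57, 3.14, 3.14, 3.14, 3.14].

### API

Orientations are given as [roll, pitch, yaw] about the fixed x, y, z axes, in that order (R = Rz(yaw) Ry(pitch) Rx(roll)).
In Python, from plant import bot gives the robot as it stands. The module is installed in compiled form; this text tells all that it offers.
- The arm moves only by the shell command python3 -m pendant 'ROWS'. ROWS is JSON, a list of rows, each a list of 3 entries, a list of its own where there are three numbers: the shift along the world's x, y, z as a fraction of full scale, then the turn, a rotation vector about the world's x, y, z as a fraction of full scale, then the opening, from -1 (shut) to 1 (fully open), so that 0 is half open. In form: [[[tx, ty, tz], [rx, ry, rz], claw], ...]. A call has exactly 10 rows; each row shifts and turns the commanded pose from where the row before left it; what a row does not reach is not made up. Full scale, the value 1, is 30 mm for a shift and 0.12 rad for a turn. A row lasts 1/12 s, in which the tool goes at most 41.7 mm and 7.16 degrees, less where a joint would pass 70% of its speed; a pose out of reach is approached as far as the arm can. A call with a number of a shift or a turn outside -1 to 1 is refused whole. A call with a gripper value outside its range is refused whole. The fingers move at their own pace and stop on an object; the grip force is fixed at half the most. Time passes only in rows, so rows that do not move let the fingers close, or fill a call up. It gives the time, the measured TCP pose, the force, the opening and the grip force at its end, in the units of the state.
- bot.get_obs(): the state, without advancing time (a new reading comes with each control period).
- bot.capture(name): name is "scene" or "top"; returns the picture (420x560x3 uint8, blue, green, red); there is no depth.
- bot.camera_params(name): a dict with "fovy" (degrees; the focal length in pixels is half the picture's height over the tangent of half this angle, whatever the lens; pixels are square), "cx", "cy" (the principal point, pixels), "distortion" ([k1, k2, p1, p2, k3] as OpenCV has them; the pictures are not rectified), "camera_from_world" (4x4, takes a point from world to camera coordinates). Camera axes: x right, y down, z forward; pixel columns grow to the right and rows downward; lengths in mm; the calibration is good to about 2 mm. A picture is of the moment at which its call begins. camera_params takes no time and is no camera call.
- bot.close_job(): hands the job in; it is judged then, once.
The state is a dict: "time": time; "joint_positions": joint angles; "dq": joint speeds; "tau": joint torques, N m; "tool_pos": TCP position; "tcp_rot": TCP orientation; "contact_force": force on the tool from outside, world axes, zero at the start; "moment": the same for the moment, N m; "grip_width": finger opening in mm; "finger_force": force on a finger pad.
Only numpy, scipy, OpenCV 4.12 (cv2) and the standard library are available. Lean on these libraries where they do the work, as an engineer would, in place of code of your own. Each camera call takes 0.05 s, during which the arm holds its last target. There are 200 camera calls.

## Working session

There is one attempt and no reset: what is moved stays moved. The work goes in short steps, Python scripts to look and compute and a shell command to move; the robot and the scene stay as the last step left them, time stands still between calls to the robot, and variables do not carry over. Pictures are saved under pics/ and viewed, at most 10 in all, crops included, and the job is handed in when it is done.

```bash
mkdir -p pics
python3 - <<'E'
from plant import bot
import cv2
for n in("scene","top"):
    cv2.imwrite(f"pics/{n}0.png",bot.capture(n)); p=bot.camera_params(n); print(n,p)
o=bot.get_obs(); print(o["time"],o["tool_pos"],o["tcp_rot"],o["grip_width"])
E
```

```text
scene {'fovy': 43.444300690029905, 'cx': 283.4989776048993, 'cy': 209.95015084460422, 'distortion': array([-0.11628364,  0.        ,  0.        ,  0.        ,  0.        ]), 'camera_from_world': array([[-4.53402335e-01, -8.91302474e-01, -2.49433695e-03,
         3.12349541e+02],
       [-6.55333903e-01,  3.35260189e-01, -6.76858982e-01,
         3.65912729e+02],
       [ 6.04122337e-01, -3.05254820e-01, -7.36108482e-01,
         7.60888048e+02],
       [ 0.00000000e+00,  0.00000000e+00,  0.00000000e+00,
         1.00000000e+00]])}
top {'fovy': 52.981460961857834, 'cx': 272.5644491567673, 'cy': 206.48611710997278, 'distortion': array([-0.07676674,  0.        ,  0.        ,  0.        ,  0.        ]), 'camera_from_world': array([[-1.21266752e-01, -9.92612699e-01, -3.79533445e-03,
         1.54929642e+02],
       [-9.71397501e-01,  1.19459592e-01, -2.05222562e-01,
         5.00347227e+02],
       [ 2.04159911e-01, -2.11998952e-02, -9.78707972e-01,
         8.48581091e+02],
       [ 0.00000000e+00,  0.00000000e+00,  0.00000000e+00,
         1.00000000e+00]])}
0.1 [ 165.50341466 -497.87338315  243.11157121] [-3.14022849e+00 -2.15339976e-04  3.20766684e-01] 91.79334623997781
```

View pics/scene0.png

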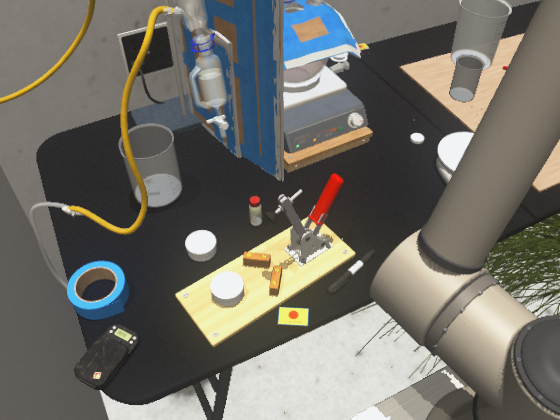

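View pics/top0.png

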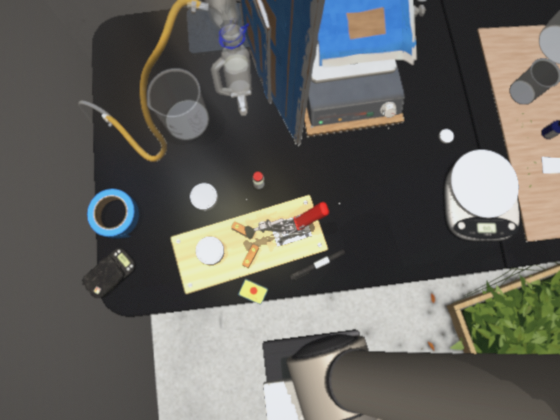

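The scene view shows the tin at (228,288) on the plate, the V-stop strips at (257,259) and (275,280), and the red handle at (327,198). The top view shows the tin at (209,250), the plate from (175,240) to (325,245), the spare tin at (204,195), the vial at (258,180), the matches at (253,292) and the pen at (318,263). Next I turn these into positions.

```bash
cat > h.py <<'E'
import numpy as np, cv2
from plant import bot
def K(n):
    p=bot.camera_params(n); f=210/np.tan(np.radians(p["fovy"]/2))
    return np.array([[f,0,p["cx"]],[0,f,p["cy"]],[0,0,1]]),np.array(p["distortion"]),np.array(p["camera_from_world"])
def ray(n,uv):
    k,d,T=K(n); q=cv2.undistortPoints(np.array(uv,float).reshape(-1,1,2),k,d).reshape(-1,2)
    D=np.c_[q,np.ones(len(q))]@T[:3,:3]; return -T[:3,:3].T@T[:3,3],D
def onz(n,uv,z):
    c,D=ray(n,uv); return c+D*((z-c[2])/D[:,2])[:,None]
def proj(n,P):
    k,d,T=K(n); return cv2.projectPoints(np.array(P,float).reshape(-1,1,3),cv2.Rodrigues(T[:3,:3])[0],T[:3,3],k,d)[0].reshape(-1,2)
def tri(a,b):
    (c1,D1),(c2,D2)=ray("scene",a),ray("top",b); out=[]
    for u,v in zip(D1,D2):
        s=np.linalg.lstsq(np.c_[u,-v],c2-c1,rcond=None)[0]; out.append((c1+u*s[0]+c2+v*s[1])/2)
    return np.array(out)
def blob(m,near):
    n,l,s,c=cv2.connectedComponentsWithStats(m.astype(np.uint8)); 
    ok=[i for i in range(1,n) if s[i,4]>30]; i=min(ok,key=lambda i:np.hypot(*(c[i]-near)))
    return (l==i).astype(np.uint8),c[i],s[i]
def tin(n,img,near,z=40):
    hsv=cv2.cvtColor(img,cv2.COLOR_BGR2HSV); m=((hsv[...,1]<40)&(hsv[...,2]>170))
    b,c,s=blob(m,near)
    cs=max(cv2.findContours(b,0,1)[0],key=cv2.contourArea)
    P=onz(n,cv2.convexHull(cs).reshape(-1,2),z)[:,:2].astype(np.float32)
    (cx,cy),r=cv2.minEnclosingCircle(P); return c,s[4],(cx,cy),r
E
python3 - <<'E'
from h import *
I={n:cv2.imread(f"pics/{n}0.png") for n in("scene","top")}
near={"scene":((228,285),(201,245),(210,320),(330,195)),"top":((209,250),(204,195),(190,270),(312,215))}
for n,img in I.items():
    hsv=cv2.cvtColor(img,cv2.COLOR_BGR2HSV)
    print(n,"tin",tin(n,img,near[n][0])); print("spare",tin(n,img,near[n][1],28))
    m=(hsv[...,0]>15)&(hsv[...,0]<35)&(hsv[...,1]>50)&(hsv[...,2]>150)
    b,c,s=blob(cv2.morphologyEx(m.astype(np.uint8),cv2.MORPH_OPEN,np.ones((3,3))),near[n][2])
    cs=max(cv2.findContours(b,0,1)[0],key=cv2.contourArea)
    P=onz(n,cv2.convexHull(cs).reshape(-1,2),12)[:,:2].astype(np.float32); r=cv2.minAreaRect(P)
    print("plate",r,cv2.boxPoints(r).round(0).tolist())
    m=((hsv[...,0]<6)|(hsv[...,0]>174))&(hsv[...,1]>180)&(hsv[...,2]>90)
    b,c,s=blob(m,near[n][3]); cs=max(cv2.findContours(b,0,1)[0],key=cv2.contourArea)
    print("red",c,s,cv2.boxPoints(cv2.minAreaRect(cs)).round(1).tolist())
E
```

```text
scene tin (array([226.49134487, 284.68841545]), np.int32(751), (439.4062805175781, 239.11407470703125), 30.07850456237793)
spare (array([200.10887772, 241.86934673]), np.int32(597), (561.292724609375, 243.1765899658203), 30.311115264892578)
plate ((447.21466064453125, 155.9239044189453), (130.9464111328125, 324.7139587402344), 10.261696815490723) [[354.0, 304.0], [412.0, -15.0], [541.0, 8.0], [483.0, 327.0]]
red [326.61086637 197.35976505] [309 173  35  52 681] [[306.6000061035156, 218.8000030517578], [330.6000061035156, 170.8000030517578], [344.6000061035156, 177.8000030517578], [320.6000061035156, 225.8000030517578]]
top tin (array([209.1656051 , 250.02070064]), np.int32(628), (441.2077331542969, 238.00338745117188), 30.530067443847656)
spare (array([203.11970534, 195.79558011]), np.int32(543), (563.408203125, 242.17657470703125), 29.569847106933594)
plate ((372.62921142578125, 233.13661193847656), (13.546314239501953, 143.47093200683594), 7.1721930503845215) [[357.0, 303.0], [375.0, 161.0], [388.0, 163.0], [370.0, 305.0]]
red [313.02604167 214.05729167] [295 202  34  24 384] [[293.1000061035156, 218.8000030517578], [323.79998779296875, 200.3000030517578], [330.70001220703125, 211.8000030517578], [299.8999938964844, 230.1999969482422]]
```

```bash
cat >> h.py <<'E'
O=np.array([461.0,79.7]); ex=np.array([-.178,.984]); ey=np.array([-.984,-.178])
def W(x,y,z): return np.r_[O+x*ex+y*ey,z]
def J(p): d=np.array(p[:2])-O; return np.r_[d@ex,d@ey,p[2] if len(p)>2 else 0]
E
python3 - <<'E'
from h import *
print("tin jig",J((440.3,238.5)),"nest",W(105,0,26),"stage",W(220,-8,35))
print("red tri",J(tri([[326.6,197.4]],[[313,214.1]])[0]), "red end", J(tri([[337.6,174.5]],[[327.2,206]])[0]))
for h in(0,.1):
    a=np.radians(97)+h*np.radians(68)/1.2; b=np.radians(116)+h*np.radians(69)/1.2
    P=[-40+127*np.cos(a),26+127*np.sin(a)]; E=[P[0]+23*np.cos(b),P[1]+23*np.sin(b)]
    print(h,P,E,proj("scene",[W(P[0],0,P[1]),W(E[0],0,E[1])]).round(1).tolist(),proj("top",[W(P[0],0,P[1]),W(E[0],0,E[1])]).round(1).tolist())
print("panel foot?",onz("top",[[300,142]],0),onz("scene",[[280,180]],0),"tri",tri([[280,180]],[[300,142]]))
print("beaker",onz("top",[[190,125]],0),onz("scene",[[160,200]],0),"bottle tap",tri([[222,125]],[[242,112]]))
print("vial",tri([[255,199]],[[258,176]]))
E
```

```text
tin jig [159.9438  -7.8976   0.    ] nest [442.31 183.02  26.  ] stage [429.712 297.604  35.   ]
red tri [-63.01965453  -4.72826783 121.50243639] red end [-86.46748674  -5.15431908 164.80574935]
0 [np.float64(-55.47740661245371), np.float64(152.05336125844792)] [np.float64(-65.5599429886025), np.float64(172.72562432332876)] [[326.8, 188.8], [331.9, 177.9]] [[310.9, 214.3], [317.0, 210.6]]
0.1 [np.float64(-67.8483852718637), np.float64(149.9091095833952)] [np.float64(-79.9513055158567), np.float64(169.46721075829316)] [[332.0, 186.7], [338.0, 175.8]] [[316.9, 212.6], [324.2, 208.7]]
panel foot? [[671.81514168   9.22203669   0.        ]] [[6.68591328e+02 1.89667409e+01 1.13686838e-13]] tri [[678.25612607  10.56891168 -12.64313679]]
beaker [[746.71562561 262.5287493    0.        ]] [[731.23105886 274.50101358   0.        ]] bottle tap [[679.00828502 133.04478738 186.1093722 ]]
vial [[582.71761302 116.14735604  65.51777034]]
```

```bash
python3 -m pendant '[[[0.8,1,0.1],[0,0,0.6],-0.35],[[0.8,1,0.1],[0,0,0.6],-0.35],[[0.8,1,0.1],[0,0,0.6],-0.35],[[0.8,1,0.1],[0,0,0.6],-0.35],[[0.8,1,0.1],[0,0,0.6],-0.35],[[0.8,1,0.1],[0,0,0.6],-0.35],[[0.8,1,0.1],[0,0,0.6],-0.35],[[0.8,1,0.1],[0,0,0.6],-0.35],[[0.8,1,0.1],[0,0,0.6],-0.35],[[0.8,1,0.1],[0,0,0.6],-0.35]]'
python3 -m pendant '[[[0,1,0.1],[0,0,0.6],-0.35],[[0,1,0.1],[0,0,0.6],-0.35],[[0,1,0.1],[0,0,0.6],-0.35],[[0,1,0.1],[0,0,0.6],-0.35],[[0,1,0.1],[0,0,0.6],-0.35],[[0,1,0.1],[0,0,0.6],-0.35],[[0,1,0.1],[0,0,0.6],-0.35],[[0,1,0.1],[0,0,0.6],-0.35],[[0,1,0.1],[0,0,0.6],-0.35],[[0,1,0.1],[0,0,0.5],-0.35]]'
```

```text
time: 0.93
tool_pos: [406.2, -196.4, 273.8]
tcp_rot: [-3.141, 0.0, 1.044]
contact_force: [0.4, -1.2, -0.2]
grip_width: 31.9
finger_force: 0.0
time: 1.77
tool_pos: [405.1, 103.3, 303.7]
tcp_rot: [-3.141, -0.0, 1.752]
contact_force: [0.8, 0.8, 0.4]
grip_width: 29.6
finger_force: 0.0
```

```bash
python3 -m pendant '[[[0.12,0.93,-0.3],[0,0,0],-0.35],[[0.12,0.93,-0.3],[0,0,0],-0.35],[[0.12,0.93,-0.3],[0,0,0],-0.35],[[0.12,0.93,-0.3],[0,0,0],-0.35],[[0.12,0.93,-0.3],[0,0,0],-0.35],[[0.12,0.93,-0.3],[0,0,0],-0.35],[[0.12,0.93,-0.3],[0,0,0],-0.35],[[0,0,-1],[0,0,0],-0.35],[[0,0,-1],[0,0,0],-0.35],[[0,0,-0.7],[0,0,0],-0.35]]'
python3 -m pendant '[[[0,0,-0.8],[0,0,0],-0.35],[[0,0,-0.8],[0,0,0],-0.35],[[0,0,-0.7],[0,0,0],-0.35],[[0,0,-0.6],[0,0,0],-0.35],[[0,0,-0.5],[0,0,0],-0.35],[[0,0,-0.4],[0,0,0],-0.35],[[0,0,-0.2],[0,0,0],-0.35],[[0,0,0],[0,0,0],-0.35],[[0,0,0],[0,0,0],-0.35],[[0,0,0],[0,0,0],-0.35]]'
python3 - <<'E'
from h import *
a=bot.capture("scene");b=bot.capture("top")
cv2.imwrite("pics/s1.png",np.hstack([a[200:380,150:380],b[170:350,150:380]])); print(bot.get_obs()["tool_pos"])
E
```

```text
time: 2.6
tool_pos: [429.5, 297.2, 157.0]
tcp_rot: [-3.139, 0.001, 1.75]
contact_force: [-0.1, -1.1, -0.6]
grip_width: 30.1
finger_force: 0.0
time: 3.43
tool_pos: [431.2, 297.3, 40.4]
tcp_rot: [3.14, -0.0, 1.749]
contact_force: [0.6, -0.2, -0.3]
grip_width: 29.8
finger_force: 0.0
[431.25228508 297.32291041  40.5916136 ]
```

View pics/s1.png

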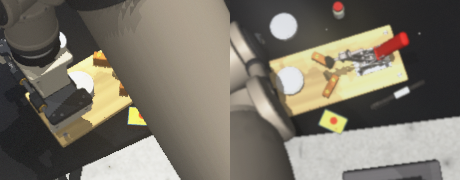

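```bash
python3 -m pendant '[[[0.01,-0.3,-0.1],[0,0,0],-0.35],[[0.01,-0.2,-0.1],[0,0,0],-0.35],[[0.01,-0.15,0],[0,0,0],-0.35],[[0.01,-0.15,0],[0,0,0],-0.35],[[0.01,-0.15,0],[0,0,0],-0.35],[[0.01,-0.15,0],[0,0,0],-0.35],[[0.01,-0.15,0],[0,0,0],-0.35],[[0.01,-0.15,0],[0,0,0],-0.35],[[0.01,-0.15,0],[0,0,0],-0.35],[[0.01,-0.15,0],[0,0,0],-0.35]]'
python3 - <<'E'
from h import *
a=bot.capture("scene");b=bot.capture("top")
cv2.imwrite("pics/s2.png",cv2.resize(np.hstack([a[230:340,190:330],b[200:310,160:300]]),None,fx=2.5,fy=2.5,interpolation=cv2.INTER_CUBIC)); print(J(bot.get_obs()["tool_pos"]))
E
```

```text
time: 4.37
tool_pos: [433.8, 245.7, 33.8]
tcp_rot: [3.141, -0.0, 1.749]
contact_force: [-0.1, 0.7, 0.2]
grip_width: 30.0
finger_force: 0.2
[167.90080722  -2.70530667  33.75970322]
```

View pics/s2.png

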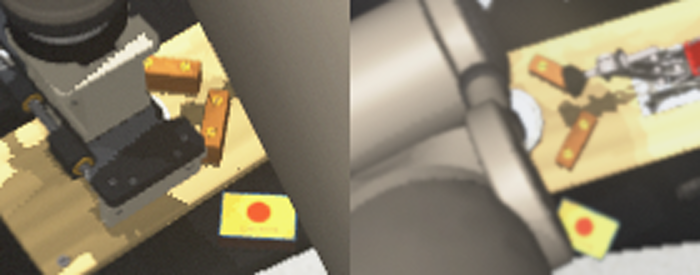

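```bash
python3 -m pendant '[[[0.01,-0.1,0],[0,0,0],-0.35],[[0.01,-0.1,0],[0,0,0],-0.35],[[0.01,-0.1,0],[0,0,0],-0.35],[[0.01,-0.1,0],[0,0,0],-0.35],[[0.01,-0.1,0],[0,0,0],-0.35],[[0.01,-0.08,0],[0,0,0],-0.35],[[0.01,-0.05,0],[0,0,0],-0.35],[[0,-0.05,0],[0,0,0],-0.35],[[0,-0.05,0],[0,0,0],-0.35],[[0,0,0],[0,0,0],-0.35]]'
python3 -m pendant '[[[0,-0.05,0],[0,0,0],-0.35],[[0,-0.05,0],[0,0,0],-0.35],[[0,-0.04,0],[0,0,0],-0.35],[[0,0,0],[0,0,0],-0.35],[[0,0,0],[0,0,0],-0.35],[[0,0,0],[0,0,0],-0.35],[[0,0,0],[0,0,0],-0.35],[[0,0,0],[0,0,0],-0.35],[[0,0,0],[0,0,0],-0.35],[[0,0,0],[0,0,0],-0.35]]'
python3 -c "
from h import *;o=bot.get_obs();print(J(o['tool_pos']),o['contact_force'])"
```

```text
time: 5.3
tool_pos: [435.9, 223.9, 33.7]
tcp_rot: [3.142, 0.0, 1.749]
contact_force: [0.8, -0.3, 1.1]
grip_width: 29.6
finger_force: 0.0
time: 6.13
tool_pos: [435.8, 220.0, 33.7]
tcp_rot: [3.142, 0.0, 1.749]
contact_force: [-0.0, -0.4, -0.1]
grip_width: 29.7
finger_force: 0.0
[142.52436937  -0.21511834  33.72829012] [-0.00283772 -0.44291904 -0.08755652]
```

```bash
python3 -m pendant '[[[0.01,-0.03,0],[0,0,0],-0.35],[[0.01,-0.03,0],[0,0,0],-0.35],[[0.005,-0.03,0],[0,0,0],-0.35],[[0,-0.03,0],[0,0,0],-0.35],[[0,0,0],[0,0,0],-0.35],[[0,0,0],[0,0,0],-0.35],[[0,0,0],[0,0,0],-0.35],[[0,0,0],[0,0,0],-0.35],[[0,0,0],[0,0,0],-0.35],[[0,0,0],[0,0,0],-0.35]]'
python3 - <<'E'
from h import *
a=bot.capture("scene");b=bot.capture("top");o=bot.get_obs();print(J(o['tool_pos']),o['contact_force'])
cv2.imwrite("pics/s3.png",cv2.resize(np.hstack([a[230:340,190:330],b[200:310,160:300]]),None,fx=2.5,fy=2.5,interpolation=cv2.INTER_CUBIC))
E
```

```text
time: 6.97
tool_pos: [437.3, 217.5, 34.0]
tcp_rot: [3.139, -0.002, 1.748]
contact_force: [0.2, 7.6, -0.3]
grip_width: 29.5
finger_force: 3.3
[139.81389104  -1.22124149  34.07366567] [ 0.32413667  7.33386007 -1.03677336]
```

View pics/s3.png

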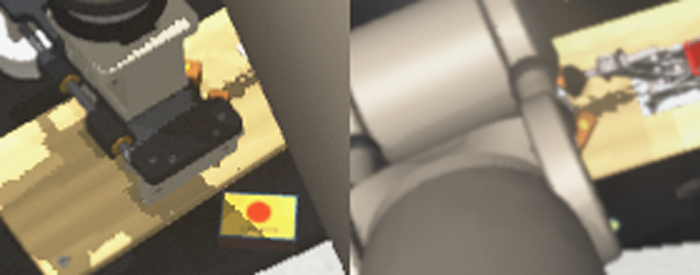

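The force of 7 N at TCP x = 140 mm matches the predicted home position. I'll seat the tin once more with shut fingers, which don't hold it sideways.

```bash
python3 -m pendant '[[[-0.02,0.15,0],[0,0,0],-0.35],[[-0.04,0.2,0],[0,0,0],-0.35],[[-0.06,0.3,0],[0,0,0],-0.5],[[0,0,0],[0,0,0],-1],[[0,0,0],[0,0,0],-1],[[0,0,0],[0,0,0],-1],[[0,0,0],[0,0,0],-1],[[0,0,0],[0,0,0],-1],[[0,0,0],[0,0,0],-1],[[0,0,0],[0,0,0],-1]]'
python3 -m pendant '[[[0.015,-0.1,0],[0,0,0],-1],[[0.015,-0.1,0],[0,0,0],-1],[[0.01,-0.08,0],[0,0,0],-1],[[0.01,-0.05,0],[0,0,0],-1],[[0.01,-0.05,0],[0,0,0],-1],[[0,-0.03,0],[0,0,0],-1],[[0,0,0],[0,0,0],-1],[[0,0,0],[0,0,0],-1],[[0,0,0],[0,0,0],-1],[[0,0,0],[0,0,0],-1]]'
python3 -c "
from h import *;o=bot.get_obs();print(J(o['tool_pos']),o['contact_force'])"
```

```text
time: 7.9
tool_pos: [433.1, 235.7, 33.7]
tcp_rot: [3.142, 0.0, 1.748]
contact_force: [0.6, -0.0, 0.6]
grip_width: 0.5
finger_force: 0.0
time: 8.73
tool_pos: [434.8, 223.6, 33.7]
tcp_rot: [3.142, 0.0, 1.749]
contact_force: [0.4, 0.0, 0.2]
grip_width: 0.5
finger_force: 0.0
[146.30102456   0.16448346  33.73810166] [0.36479943 0.00858951 0.20981134]
```

```bash
python3 -m pendant '[[[0.01,-0.04,0],[0,0,0],-1],[[0.01,-0.04,0],[0,0,0],-1],[[0,-0.03,0],[0,0,0],-1],[[0,-0.03,0],[0,0,0],-1],[[0,0,0],[0,0,0],-1],[[0,0,0],[0,0,0],-1],[[0,0,0],[0,0,0],-1],[[0,0,0],[0,0,0],-1],[[0,0,0],[0,0,0],-1],[[0,0,0],[0,0,0],-1]]'
python3 -c "
from h import *;o=bot.get_obs();print(J(o['tool_pos']),o['contact_force'])"
```

```text
time: 9.57
tool_pos: [437.4, 222.0, 34.6]
tcp_rot: [3.135, -0.003, 1.748]
contact_force: [3.2, 14.9, -0.1]
grip_width: 0.8
finger_force: 6.8
[144.20031911  -2.11783461  34.62691966] [ 3.15212014 14.87404497 -0.10204599]
```

```bash
python3 -m pendant '[[[-0.03,0.2,0],[0,0,0],-1],[[-0.08,0.4,0],[0,0,0],-1],[[-0.08,0.5,0.2],[0,0,0],-1],[[0,0.1,0.7],[0,0,0],-1],[[0,0,1],[0,0,0],-1],[[0,0,1],[0,0,0],-1],[[0,0,1],[0,0,0],-1],[[0,0,1],[0,0,0],-1],[[0,0,1],[0,0,0],-1],[[0,0,1],[0,0,0],-1]]'
python3 - <<'E'
from h import *
a=bot.capture("scene");b=bot.capture("top");o=bot.get_obs();print(J(o['tool_pos']),o['contact_force'])
print("predicted lid",proj("scene",[W(105,0,40)]),proj("top",[W(105,0,40)]))
for n,i in(("scene",a),("top",b)):
    q=proj(n,[W(105,0,40)])[0]; c,ar,xy,r=tin(n,i,q); print(n,c,ar,J(xy),r)
cv2.imwrite("pics/s4.png",cv2.resize(np.hstack([a[160:340,190:370],b[170:350,160:340]]),None,fx=2.2,fy=2.2,interpolation=cv2.INTER_CUBIC))
E
```

```text
time: 10.4
tool_pos: [428.9, 255.6, 242.1]
tcp_rot: [-3.141, 0.0, 1.749]
contact_force: [0.2, 0.5, -0.6]
grip_width: 0.7
finger_force: 0.0
[179.39636254  -2.33741339 245.50412335] [ 4.64510115e-04 -5.08363328e-01  7.17175496e-01]
predicted lid [[254.80522557 271.5202002 ]] [[234.73751421 246.1052664 ]]
scene [254.56410256 271.83333333] 702 [ 1.04604220e+02 -5.96067871e-02  0.00000000e+00] 30.267309188842773
top [234.88026981 245.19224283] 593 [103.64663103  -1.94396454   0.        ] 30.235248565673828
```

View pics/s4.png

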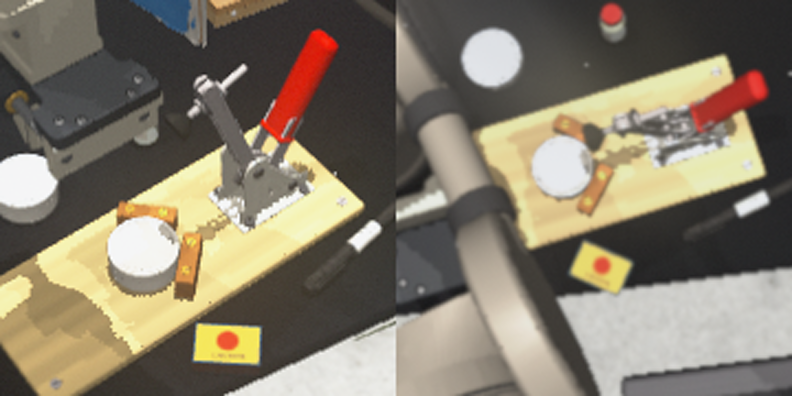

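```bash
python3 -m pendant '[[[0,0,0.7],[0,0,0],-1],[[0.15,-0.9,0],[0,0,0],-1],[[0.15,-0.9,0],[0,0,0],-1],[[0.15,-0.9,0],[0,0,0],-1],[[0.15,-0.9,0],[0,0,0],-1],[[0.15,-0.9,0],[0,0,0],-1],[[0.15,-0.9,0],[0,0,0],-1],[[0.15,-0.9,0],[0,0,0],-1],[[0.15,-0.9,0],[0,0,0],-1],[[0,0,0],[0,0,0],-1]]'
python3 - <<'E'
from h import *
a=bot.capture("scene");b=bot.capture("top");o=bot.get_obs();print(J(o['tool_pos']),o['contact_force'])
cv2.imwrite("pics/s5.png",cv2.resize(np.hstack([a[100:300,220:420],b[130:330,200:400]]),None,fx=1.9,fy=1.9,interpolation=cv2.INTER_CUBIC))
E
```

```text
time: 11.33
tool_pos: [465.9, 36.0, 260.8]
tcp_rot: [-3.14, 0.001, 1.745]
contact_force: [-0.8, 0.7, -0.0]
grip_width: 0.4
finger_force: 0.0
[-40.72193546   2.97261094 260.92159511] [ 0.36564097 -0.50055062  1.17137655]
```

View pics/s5.png

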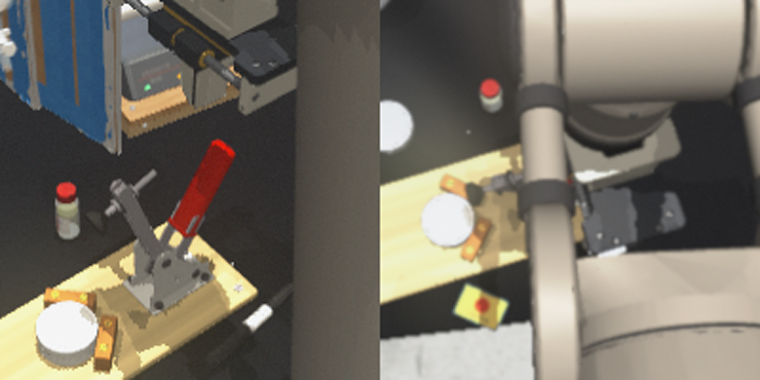

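Run:
```python
from h import *
o=bot.get_obs();t=o['tool_pos'];print(t)
for n,(u,v) in(("scene",(220,100)),("top",(200,130))):
    print(n,((proj(n,[t-[0,0,17],t,t+[0,0,49]])-[u,v])*1.9-([0,0] if n=="scene" else [-380,0])).round().tolist())
```

```text
[465.32371477  39.09805464 260.92159511]
scene [[198.0, 102.0], [199.0, 87.0], [202.0, 40.0]]
top [[585.0, 149.0], [586.0, 145.0], [591.0, 132.0]]
```

```bash
python3 -m pendant '[[[0.11,0.12,-0.2],[0,0,0],-1],[[0,0,-0.5],[0,0,0],-1],[[0,0,-0.5],[0,0,0],-1],[[0,0,-0.5],[0,0,0],-1],[[0,0,-0.5],[0,0,0],-1],[[0,0,-0.4],[0,0,0],-1],[[0,0,-0.3],[0,0,0],-1],[[0,0,-0.1],[0,0,0],-1],[[0,0,0],[0,0,0],-1],[[0,0,0],[0,0,0],-1]]'
python3 - <<'E'
from h import *
a=bot.capture("scene");o=bot.get_obs();t=o['tool_pos'];print(J(t),o['contact_force'],proj("scene",[t-[0,0,17]]))
cv2.imwrite("pics/s6.png",cv2.resize(a[120:280,240:400],None,fx=3,fy=3,interpolation=cv2.INTER_CUBIC))
E
```

```text
time: 12.27
tool_pos: [469.2, 43.5, 172.0]
tcp_rot: [3.141, 0.0, 1.75]
contact_force: [-0.1, 0.4, -0.3]
grip_width: 0.3
finger_force: 0.0
[-37.31040762  -1.82219097 172.27494394] [0.20422378 0.75615077 0.63201453] [[318.2649934  191.39278291]]
```

View pics/s6.png

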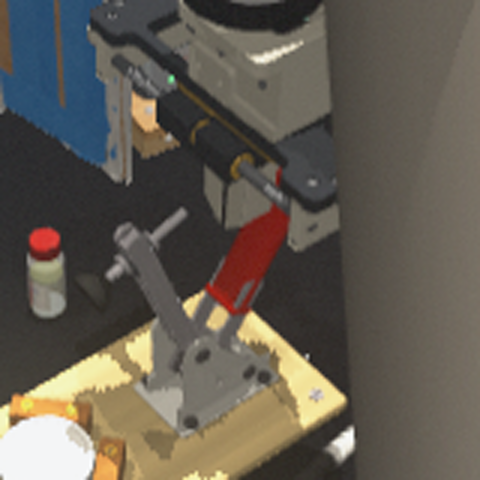

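```bash
python3 -m pendant '[[[0.027,-0.15,-0.03],[0,0,0],-1],[[0.027,-0.15,-0.03],[0,0,0],-1],[[0.027,-0.15,-0.04],[0,0,0],-1],[[0.027,-0.15,-0.04],[0,0,0],-1],[[0.027,-0.15,-0.04],[0,0,0],-1],[[0.027,-0.15,-0.05],[0,0,0],-1],[[0.027,-0.15,-0.05],[0,0,0],-1],[[0.027,-0.15,-0.06],[0,0,0],-1],[[0.027,-0.15,-0.06],[0,0,0],-1],[[0.027,-0.15,-0.06],[0,0,0],-1]]'
python3 - <<'E'
from h import *
a=bot.capture("scene");o=bot.get_obs();print(J(o['tool_pos']),o['contact_force'])
hsv=cv2.cvtColor(a,cv2.COLOR_BGR2HSV);m=((hsv[...,0]<6)|(hsv[...,0]>174))&(hsv[...,1]>180)&(hsv[...,2]>90)
b,c,s=blob(m,(330,200));print(c,s)
for h in(.1,.3,.5):
    A=np.radians(97)+h*np.radians(68)/1.2;print(h,proj("scene",[W(-40+127*np.cos(A),0,26+127*np.sin(A))]))
E
```

```text
time: 13.15
tool_pos: [477.3, -2.5, 157.8]
tcp_rot: [3.141, 0.0, 1.749]
contact_force: [0.4, 0.7, 1.0]
grip_width: 0.5
finger_force: 0.7
[-84.40545987  -1.20793542 157.39303004] [-0.65084585 -1.07920857 -0.25930667]
[332.01190476 201.56190476] [315 185  35  36 420]
0.1 [[332.03098297 186.66356012]]
0.3 [[341.74852734 184.11859324]]
0.5 [[350.10276084 183.88818347]]
```

```bash
python3 -m pendant '[[[0.024,-0.14,-0.07],[0,0,0],-1],[[0.024,-0.14,-0.07],[0,0,0],-1],[[0.024,-0.14,-0.08],[0,0,0],-1],[[0.024,-0.14,-0.08],[0,0,0],-1],[[0.024,-0.13,-0.09],[0,0,0],-1],[[0.024,-0.13,-0.09],[0,0,0],-1],[[0.022,-0.12,-0.1],[0,0,0],-1],[[0.022,-0.12,-0.1],[0,0,0],-1],[[0.02,-0.11,-0.11],[0,0,0],-1],[[0.02,-0.11,-0.11],[0,0,0],-1]]'
python3 - <<'E'
from h import *
a=bot.capture("scene");o=bot.get_obs();print(J(o['tool_pos']),o['contact_force'])
cv2.imwrite("pics/s7.png",cv2.resize(a[120:300,230:410],None,fx=3,fy=3,interpolation=cv2.INTER_CUBIC))
E
```

```text
time: 14.03
tool_pos: [484.0, -40.8, 130.6]
tcp_rot: [3.142, 0.0, 1.749]
contact_force: [-1.3, -0.5, 0.6]
grip_width: 0.4
finger_force: 0.4
[-123.05757634   -0.96167637  130.03701743] [ 0.77569082 -0.16686435 -0.2855888 ]
```

View pics/s7.png

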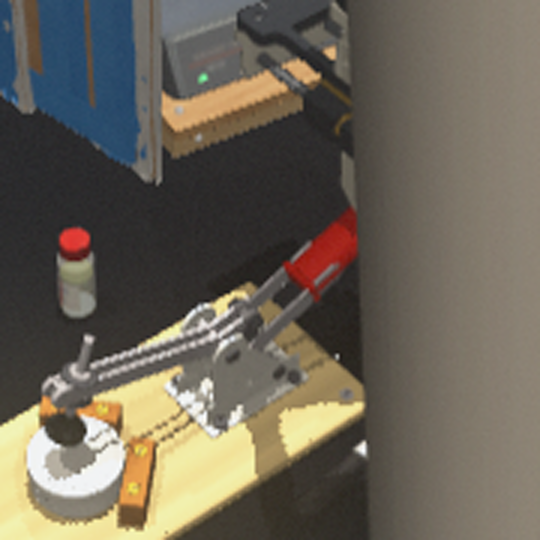

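```bash
python3 -m pendant '[[[0.022,-0.13,-0.16],[0,0,0],-1],[[0.022,-0.13,-0.16],[0,0,0],-1],[[0.022,-0.12,-0.17],[0,0,0],-1],[[0.022,-0.12,-0.17],[0,0,0],-1],[[0.015,-0.08,-0.14],[0,0,0],-1],[[0.015,-0.08,-0.14],[0,0,0],-1],[[0.015,-0.08,-0.14],[0,0,0],-1],[[0.01,-0.07,-0.14],[0,0,0],-1],[[0.01,-0.07,-0.14],[0,0,0],-1],[[0,0,0],[0,0,0],-1]]'
python3 -c "
from h import *;o=bot.get_obs();print(J(o['tool_pos']),o['contact_force'])"
```

```text
time: 14.92
tool_pos: [488.3, -67.2, 89.2]
tcp_rot: [-3.141, -0.0, 1.749]
contact_force: [-0.6, 1.0, 0.5]
grip_width: 0.7
finger_force: 0.0
[-149.42908185   -0.71177553   89.2399274 ] [-0.61930833  1.00181842  0.53448426]
```

```bash
python3 -m pendant '[[[0.005,-0.04,-0.08],[0,0,0],-1],[[0.005,-0.04,-0.08],[0,0,0],-1],[[0.005,-0.03,-0.08],[0,0,0],-1],[[0.005,-0.02,-0.08],[0,0,0],-1],[[0,0,-0.07],[0,0,0],-1],[[0,0,-0.06],[0,0,0],-1],[[0,0,-0.04],[0,0,0],-1],[[0,0,0],[0,0,0],-1],[[0,0,0],[0,0,0],-1],[[0,0,0],[0,0,0],-1]]'
python3 -c "
from h import *;o=bot.get_obs();print(J(o['tool_pos']),o['contact_force'])"
```

```text
time: 15.75
tool_pos: [489.2, -70.8, 76.4]
tcp_rot: [3.141, 0.001, 1.749]
contact_force: [-2.4, 0.1, 10.5]
grip_width: 0.5
finger_force: 5.0
[-153.0921081    -0.99225894   76.39182386] [-2.43770655  0.05916834 10.50216796]
```

```bash
python3 -m pendant '[[[0,0,-0.04],[0,0,0],-1],[[0,0,-0.03],[0,0,0],-1],[[0,0,0],[0,0,0],-1],[[0,0,0],[0,0,0],-1],[[0,0,0],[0,0,0],-1],[[0,0,0],[0,0,0],-1],[[0,0,0],[0,0,0],-1],[[0,0,0],[0,0,0],-1],[[0,0,0],[0,0,0],-1],[[0,0,0],[0,0,0],-1]]'
python3 -c "
from h import *;o=bot.get_obs();print(J(o['tool_pos']),o['contact_force'])"
```

```text
time: 16.58
tool_pos: [489.3, -70.8, 75.9]
tcp_rot: [3.14, 0.001, 1.749]
contact_force: [-8.7, 1.0, 26.8]
grip_width: 0.5
finger_force: 13.3
[-153.13189837   -1.08565317   75.93008163] [-8.69755653  0.95299738 26.75685735]
```

Hard stop at 27 N, with no further travel and the grip at its locked height. Now I lift clear and check.

```bash
python3 -m pendant '[[[0,0,0.3],[0,0,0],-1],[[0,0,0.6],[0,0,0],-1],[[0,0,1],[0,0,0],-1],[[0,0,1],[0,0,0],-1],[[0,0,1],[0,0,0],-1],[[0,0,1],[0,0,0],-1],[[0,-0.5,0.6],[0,0,0],-1],[[0,-1,0],[0,0,0],-1],[[0,-1,0],[0,0,0],-1],[[0,-1,0],[0,0,0],-1]]'
python3 -m pendant '[[[-0.3,-1,0],[0,0,0],-1],[[-0.3,-1,0],[0,0,0],-1],[[-0.3,-1,0],[0,0,0],-1],[[-0.3,-1,0],[0,0,0],-1],[[-0.3,-1,0],[0,0,0],-1],[[-0.3,-0.7,0],[0,0,0],-1],[[0,-0.3,0],[0,0,0],-1],[[0,0,0],[0,0,0],-1],[[0,0,0],[0,0,0],-1],[[0,0,0],[0,0,0],-1]]'
python3 - <<'E'
from h import *
a=bot.capture("scene");b=bot.capture("top")
A=np.radians(165);print("locked mark",proj("scene",[W(-40+127*np.cos(A),0,59)]),proj("top",[W(-40+127*np.cos(A),0,59)]))
cv2.imwrite("pics/s8.png",cv2.resize(np.hstack([a[150:350,180:380],b[150:350,170:370]]),None,fx=1.95,fy=1.95,interpolation=cv2.INTER_CUBIC))
E
```

```text
time: 17.42
tool_pos: [489.2, -176.6, 239.0]
tcp_rot: [3.14, 0.001, 1.75]
contact_force: [0.8, 0.4, 0.0]
grip_width: 0.6
finger_force: 0.0
time: 18.25
tool_pos: [435.6, -354.4, 238.2]
tcp_rot: [3.141, -0.001, 1.75]
contact_force: [-0.8, 0.7, 0.3]
grip_width: 0.5
finger_force: 0.0
locked mark [[365.37263399 198.78412916]] [[354.96587752 207.75527061]]
```

View pics/s8.png

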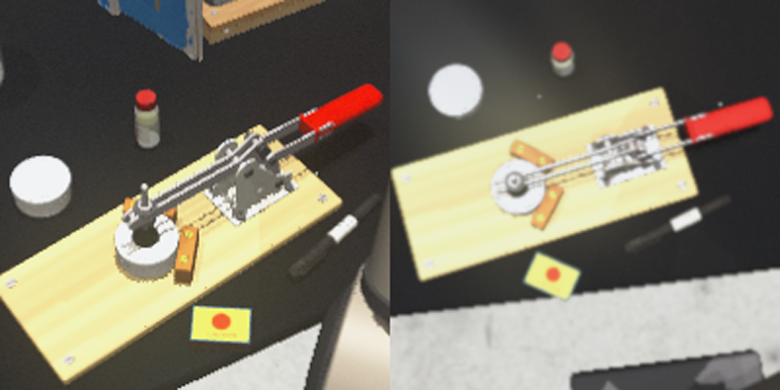

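The picture shows the foot on the lid's middle, at (146,235) in the scene crop. The handle is nearly level, with the grip mark where it should be when locked, at (361,95). The other objects have not moved and the robot is clear.

```bash
python3 -c "
from plant import bot;print(bot.close_job())"
```

```text
the job is handed in; nothing more can be done
None
```

The tin is fully home in the V-stop, the clamp is locked with its foot on the lid, nothing else was moved, and I handed the job in at about 18 s with the arm clear.

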